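Fill the trims tray and hold it over the bag pattern

TASK

Make up the trims tray for this bag: lay the red, blue and yellow buttons, without dropping them in from a height, in the tray wells lined in their own colour. Then pick the tray up by its carrying bar and carry it level, so that the loose clasp ball stays in its ring pocket, until it is centred over the cross on the kraft pattern, about 10 cm above the mat. Finish there, still holding the tray level and still for the trims to be judged against the paper; leave the black button and everything else on the mat where it lies.

Things in the scene. Friction and masses are not known exactly. Their poses are not given: they have to be found in the camera images.
- tray: loose plywood trims tray, 150 (x) by 200 mm (y), some 0.36 kg; origin: centre of its underside, axes along its sides, z up. Floor 6 mm thick, outer walls 5 mm thick and 24 mm high, dividing walls 22 mm high along x = 0 (8 mm thick) and y = 0 (5 mm thick): four wells about 65 x 92 mm inside, lined in red, blue, yellow and grey felt. A carrying bar runs over its middle
- bar (a point): middle of the tray's wooden carrying bar, 66 mm straight above the tray's origin; tray's axes. The bar runs along y, is flat-sided, 16 mm wide (pinch it along x), 24 mm high (54 to 78 mm above the underside), open below, with a 16 x 12 mm post at each end (y = +-94 mm). The filled tray balances under this point, to about 5 mm
- well_red (a point): centre of the floor (top of the felt) of the red-lined well, at x -37, y +49, z 6 mm in the tray's frame; tray's axes
- well_blue (a point): the same for the blue-lined well, at x -37, y -49, z 6 mm in the tray's frame
- well_yellow (a point): the same for the yellow-lined well, at x +37, y -49, z 6 mm in the tray's frame
- pocket (a point): centre of the clasp ball's pocket on the floor of the grey-lined well, at x +37, y +49, z 6 mm in the tray's frame: a dark wooden ring glued to the floor, 30 mm inside, 44 mm outside, 3 mm high. The ball can roll about 6 mm within it and rolls out over it if the tray is tipped some 35 degrees or jerked
- ball_center (a point): centre of the white bag-clasp ball, 30 mm in diameter, 18 g, lying loose in the pocket from the start
- pattern: bag-flap pattern of brown kraft paper lying flat on the mat (paper-thin, nothing to bump), 150 x 200 mm with a 20 mm tab at each short side and a circled cross at its centre. Origin: that cross. It lies on the other side of the buttons from the tray, to the left or right
- button_red: red coat button, a disc 36 mm in diameter and 10 mm thick, 12 g, lying flat and loose on the mat; origin: centre of its underside
- button_blue: blue coat button, a disc 36 mm in diameter and 10 mm thick, 12 g, lying flat and loose on the mat; origin: centre of its underside
- button_yellow: yellow coat button, a disc 36 mm in diameter and 10 mm thick, 12 g, lying flat and loose on the mat; origin: centre of its underside
- button_black: black coat button, a disc 36 mm in diameter and 10 mm thick, 12 g, lying flat and loose on the mat; origin: centre of its underside; it has no well and is a bystander
- mat: green cutting mat, 600 x 900 mm with a pale 50 mm grid, fixed flat on the table; its top, on which everything stands, is at height 3 mm. Origin: centre of its underside
- tape_roll: bystander: roll of masking tape lying flat, 96 mm across, 18 mm high, open middle; origin: centre of its underside
- spool: bystander: teal thread spool standing, 29 mm across, 55 mm high; origin: centre of its underside
- snips: bystander: orange-handled thread snips lying flat, about 115 mm long (y) and 40 mm wide, 7 mm high; origin: middle, underside
- marker: bystander: white marker pen with black cap, 130 mm long (y), 15 mm high; origin: middle, underside
- jar: bystander: small amber jar with black cap, 44 mm across, 50 mm high; origin: centre of its underside
- awl: bystander: awl with a wooden handle, lying, 120 mm long (to +y from its origin at the handle's butt), 25 mm high
There are look-alikes about, which are no part of the job. Of the things that look like the button_blue, the smaller one is meant.

How it is judged:
By the outcome, as a careful person would: the job done as asked, in the order asked, and still so for the second after the job is handed in, while the arm keeps its last pose, push and grip.
It also fails if it takes over 72 s, if anything falls off the work surface, if the arm or the gripper's body presses on something with over 40 N, if the wrist force passes 120 N, or if a joint passes its speed limit or range.

ROBOT

A 7-joint arm with a two-finger parallel gripper is mounted at the origin on the work surface. World frame = base frame: x ahead of the robot, y to its left, z up, the work surface at z = 0. Lengths are in m, angles in rad, forces in N, time in s.
With the tool pointing down it reaches from about 0.35 to 0.9 m from the base axis. Payload 8.1 kg.
Tool frame: the origin (TCP) lies where the fingers leave the gripper's body, on its centre line; the fingertips stand 66 mm ahead of it and the grasp point (between the pads) lies 47 mm ahead of it; z points along the fingers, y is the line along which they close (so a half turn about z gives the same grasp; the last joint's range is limited). The gripper opens to 92 mm and grips with 3 to 60 N. Pads are 19 mm wide; open, the fingers measure 130 mm over their backs; the gripper's body (75 mm by 190 mm) begins 47 mm behind the grasp point.
Start: joints at [-1.37, 0.434, 0.025, 1.573, -0.012, 1.134, -0.075], TCP at [0.187, 0.596, 0.292] pointing down, gripper open.
Joint ranges: [-2.62, 2.62], [-0.44, 2.09], [-1.27, 1.32], [0.08, 2.57], [-1.32, 4.46], [0.12, 2], [-2.74, 2.74]. Speed limits (rad/s): [2.22, 2.22, 3.01, 3.01, 3.14, 3.14, 3.14].

INTERFACE

Orientations are given as a rotation vector (axis times angle).
In Python, from cell import arm gives the robot as it stands.
- The arm moves only by the tool send_rows, never from a script. Its argument "motion" is text: rows parted by semicolons, each of 7 numbers parted by spaces: the closure, from 0 (fully open) to 1 (shut), then the shift along the world's x, y, z in m, then the turn, a rotation vector about the world's x, y, z in degrees. A call has 1 to 5 rows; each row shifts and turns the commanded pose from where the row before left it; what a row does not reach is not made up. A row lasts 1/8 s, in which the tool goes at most 62.5 mm and 10.7 degrees, less where a joint would pass 70% of its speed; a pose out of reach is approached as far as the arm can. A call is refused whole if a number of a shift passes 0.0625 or a number of a turn 10.7, either way. A call with a gripper value outside its range is refused whole. The fingers move at their own pace and stop on an object; "force" is the grip in N (left out, the last holds). Time passes only in rows, so rows that do not move let the fingers close. It gives the time, the measured TCP pose, the force, the opening and the grip force at its end, in the units of the state.
- arm.observe(): the state, without advancing time (a new reading comes with each control period).
- arm.get_image(name): name is "side" or "top"; returns (picture, depth): 384x512x3 uint8, blue, green, red; 384x512 float32, m along the optical axis (not along the pixel's ray), 0 where there is no reading.
- arm.camera_model(name): a dict with "fx", "fy", "cx", "cy" (pixels), "D" ([k1, k2, p1, p2, k3] as OpenCV has them; the pictures are not rectified), "view" (4x4, takes a point from world to camera coordinates). Camera axes: x right, y down, z forward; pixel columns grow to the right and rows downward; lengths in m; the calibration is good to about 2 mm. A picture is of the moment at which its call begins. camera_model takes no time and is no camera call.
- arm.sign_off(): hands the job in; it is judged then, once.
The state is a dict: "clock": time; "joints": joint angles; "dq": joint speeds; "joint_efforts": joint torques, N m; "position": TCP position; "ee_rot": TCP orientation; "force": force on the tool from outside, world axes, zero at the start; "ft_torque": the same for the moment, N m; "width": opening from 0.0 (shut) to 1.0 (fully open); "gripper_force": force on a finger pad.
Only numpy, scipy, OpenCV 4.12 (cv2) and the standard library are available. Lean on these libraries where they do the work, as an engineer would, in place of code of your own. Each camera call takes 0.05 s, during which the arm holds its last target. There are 200 camera calls.

## Working session

There is one attempt and no reset: what is moved stays moved. The work goes in short steps, Python scripts to look and compute and a tool call to move; the robot and the scene stay as the last step left them, time stands still between calls to the robot, and variables do not carry over. Pictures are saved under pics/ and viewed, at most 10 in all, crops included, and the job is handed in when it is done.

Besides the shell and the picture viewer there is one more tool, called after "Call:" as a command line: name --argument value ..., lists and objects as JSON in quotes. send_rows: Moves the arm, as the interface text tells. Its arguments: {"type":"object","properties":{"motion":{"type":"string"},"force":{"type":"number"}},"required":["motion"]}

```bash
mkdir -p pics; ls
cat > h.py <<'E'
import numpy as np, cv2
from cell import arm
def ray(name,uv,z):
    m=arm.camera_model(name);K=np.array([[m['fx'],0,m['cx']],[0,m['fy'],m['cy']],[0,0,1.]])
    p=cv2.undistortPoints(np.array(uv,float).reshape(-1,1,2),K,np.array(m['D'],float)).reshape(-1,2)
    V=np.array(m['view']);R=V[:3,:3];t=V[:3,3];c=-R.T@t
    d=np.c_[p,np.ones(len(p))]@R
    return c+d*((z-c[2])/d[:,2])[:,None]
E
python3 - <<'E'
from h import *
for n in("top","side"):
    im,d=arm.get_image(n);cv2.imwrite(f"pics/{n}0.png",im);np.savez(f"{n}0.npz",im=im,d=d)
    m=arm.camera_model(n);V=np.array(m['view']);print(n,m['fx'],-V[:3,:3].T@V[:3,3])
    print(ray(n,[[0,0],[511,0],[0,383],[511,383]],0.003).round(3))
s=arm.observe();print(s)
E
```

```text
pics
top 370.6203549810196 [ 0.48062292 -0.06699116  1.04137896]
[[ 1.102  0.695  0.003]
 [ 1.13  -0.806  0.003]
 [ 0.018  0.623  0.003]
 [ 0.039 -0.77   0.003]]
side 357.34472793964966 [0.37916955 0.6322832  0.67678599]
[[ 3.193e+00 -1.951e+00  3.000e-03]
 [-7.900e-01 -3.027e+00  3.000e-03]
 [ 8.940e-01  4.760e-01  3.000e-03]
 [ 1.600e-02  2.520e-01  3.000e-03]]
{'clock': 0.1, 'joints': array([-1.36959405,  0.435135  ,  0.0249916 ,  1.57401152, -0.01160548,
        1.13400006, -0.07508855]), 'dq': array([ 1.00703652e-03, -1.70986138e-03, -2.49036810e-04, -1.62978850e-03,
        1.90177867e-03,  8.93031734e-05, -8.05731687e-05]), 'joint_efforts': array([ 2.91884127e-03, -6.69123960e+01,  9.87955034e-01, -3.15143895e+01,
       -6.04799646e-02,  3.73352354e-02,  3.04272703e-05]), 'position': array([0.18690939, 0.59600952, 0.29153287]), 'ee_rot': array([-4.75484750e-01, -3.10531654e+00,  2.20897397e-03]), 'force': array([-0.51454798, -0.23822801,  0.07245067]), 'ft_torque': array([-0.00989377,  0.04233114, -0.0455537 ]), 'gripper_force': 0.0, 'width': 0.9982060394313763}
```

View pics/top0.png

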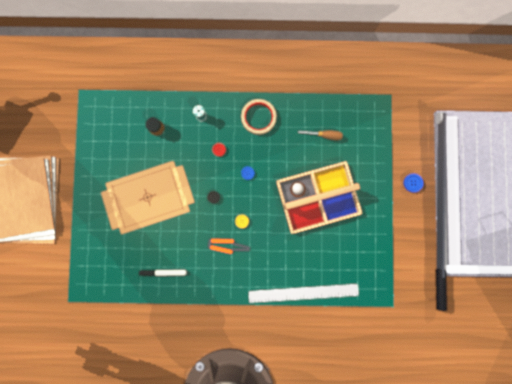

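View pics/side0.png

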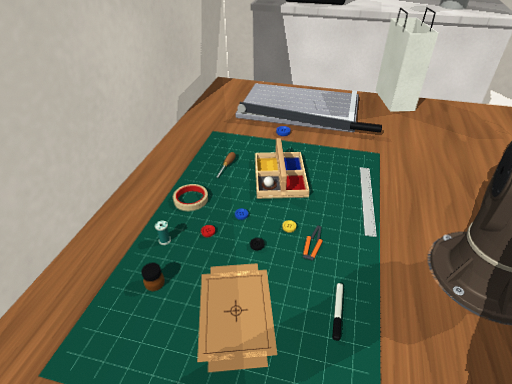

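```bash
cat >> h.py <<'E'
def blobs(im,lo,hi,amin=40):
    hsv=cv2.cvtColor(im,cv2.COLOR_BGR2HSV);m=cv2.inRange(hsv,lo,hi)
    n,l,s,c=cv2.connectedComponentsWithStats(m)
    return [(s[i,4],c[i].round(2),s[i,:4]) for i in range(1,n) if s[i,4]>=amin],m
COL=dict(red=[(0,150,90),(6,255,255)],blue=[(108,120,60),(130,255,255)],yellow=[(22,130,120),(32,255,255)],black=[(0,0,0),(180,255,45)])
E
python3 - <<'E'
from h import *
for n in("top","side"):
    im=np.load(f"{n}0.npz")['im']
    for c,(lo,hi) in COL.items():
        for a,p,b in blobs(im,lo,hi)[0]: 
            if a<1500: print(n,c,a,p,b,ray(n,[p],0.011)[0].round(4))
im=np.load("top0.npz")['im']
c=np.hstack([cv2.resize(im[150:240,265:375],None,fx=4,fy=4,interpolation=2),cv2.resize(im[150:240,222:262],None,fx=4,fy=4,interpolation=2),cv2.resize(im[150:240,395:435],None,fx=4,fy=4,interpolation=2)])
cv2.imwrite("pics/c1.png",c)
c=cv2.resize(im[150:245,95:200],None,fx=5,fy=5,interpolation=2);cv2.imwrite("pics/c2.png",c)
E
```

```text
top red 44 [258.73 105.14] [247 103  25   9] [ 0.797 -0.068  0.011]
top red 125 [218.88 149.42] [213 144  13  12] [0.6681 0.0419 0.011 ]
top red 619 [305.28 215.15] [289 202  34  27] [ 0.4879 -0.2022  0.011 ]
top blue 111 [247.5  172.78] [242 167  12  12] [ 0.6035 -0.0397  0.011 ]
top blue 263 [413.08 182.65] [404 174  19  18] [ 0.5835 -0.5037  0.011 ]
top blue 537 [339.15 205.62] [324 193  32  26] [ 0.5159 -0.2963  0.011 ]
top yellow 477 [332.91 180.4 ] [318 169  31  23] [ 0.5861 -0.2788  0.011 ]
top yellow 148 [241.72 220.96] [235 215  14  13] [ 0.4689 -0.0262  0.011 ]
top black 189 [440.4  292.99] [437 269   9  41] [ 0.2806 -0.5751  0.011 ]
side red 179 [295.01 182.76] [286 176  20  14] [ 0.4871 -0.2086  0.011 ]
side red 187 [189.9  191.96] [176 186  29  18] [ 0.7752 -0.0897  0.011 ]
side red 138 [207.61 230.32] [201 225  14  12] [0.6701 0.0422 0.011 ]
side blue 113 [282.87 130.52] [276 126  14  10] [ 0.5847 -0.5023  0.011 ]
side blue 176 [291.83 163.47] [284 158  17  12] [ 0.5147 -0.3048  0.011 ]
side blue 113 [241.19 213.54] [235 209  13  11] [ 0.6047 -0.0394  0.011 ]
side yello
[... 249 characters left out ...]
50 122  32  10] [ 0.2919 -0.6065  0.011 ]
side black 1024 [496.5  187.03] [470 142  42  94] [-0.0904 -0.3368  0.011 ]
side black 42 [306.29 172.93] [303 160   8  29] [ 0.4618 -0.266   0.011 ]
side black 40 [173.62 233.35] [169 230  11   9] [0.75   0.0737 0.011 ]
side black 156 [256.92 243.71] [250 238  15  13] [0.5356 0.0549 0.011 ]
side black 219 [506.86 254.56] [498 238  14  29] [-0.0513 -0.0622  0.011 ]
side black 423 [157.29 270.96] [142 262  38  19] [0.7353 0.1916 0.011 ]
side black 911 [498.91 290.07] [484 267  28  47] [-0.008   0.0518  0.011 ]
side black 244 [337.98 324.28] [332 283  12  58] [0.3231 0.2216 0.011 ]
side black 159 [496.62 318.05] [480 311  32  14] [0.0133 0.126  0.011 ]
```

View pics/c1.png

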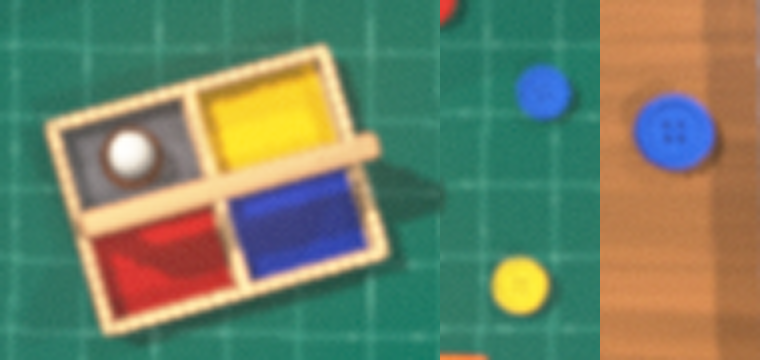

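View pics/c2.png

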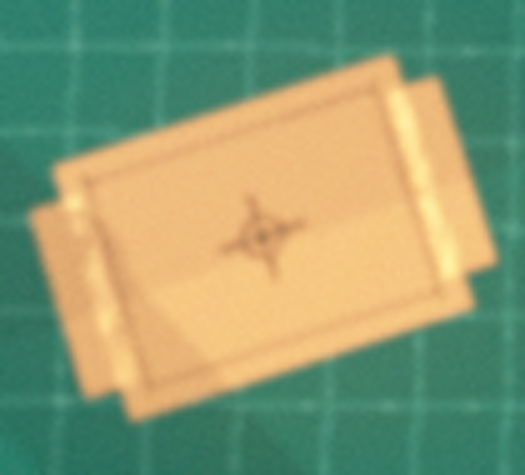

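The tray is at about (318,198) in the top picture, with its bar running from (286,205) to (359,186). Grey/ball is at the upper left, yellow at the upper right, red at the lower left and blue at the lower right. The pattern's cross is at about (147,197). There are two blue buttons: (248,173), 12 px across, on the mat, and (413,183), 19 px across, off the mat. The smaller one, (248,173), is meant, and the crop confirms it.

Run:
```python
from h import *
im=np.load("top0.npz")['im']
def rectfit(p):
    c=p.mean(0);print('c',c.round(4),'sides',[np.linalg.norm(p[i]-p[(i+1)%4]).round(4) for i in range(4)])
    # order: TL,TR,BR,BL ; tray y axis = left-right dir
    yv=(p[0]-p[1]+p[3]-p[2])[:2];xv=(p[0]-p[3]+p[1]-p[2])[:2]
    print('yaw from y',np.degrees(np.arctan2(-yv[0],yv[1])).round(2),'from x',np.degrees(np.arctan2(xv[1],xv[0])).round(2))
f=lambda P,s,o:(np.array(P)+.5)/s-.5+o
rectfit(ray('top',f([(47,122),(325,47),(387,255),(108,332)],4,[265,150]),.027))
b=ray('top',f([(80,225),(379,146)],4,[265,150]),.081);print('bar',b.round(4),np.linalg.norm(b[0]-b[1]),b.mean(0).round(4))
rectfit(ray('top',f([(53,165),(392,55),(475,308),(135,420)],5,[95,150]),.003))
print(ray('top',f([(263,236)],5,[95,150]),.003).round(4))
S=np.load("side0.npz")['im']
# side bar: top ends & cross
g=cv2.resize(S[130:205,245:320],None,fx=7,fy=7,interpolation=2);cv2.imwrite("pics/c3.png",g)
print('cross side',ray('side',[[236,310.5]],.003).round(4))
print(ray('side',[[255.5,154],[303,152],[308,193],[256,195]],.027).round(4))
from scipy.spatial.transform import Rotation as R
r=R.from_rotvec(arm.observe()['ee_rot']).as_matrix();print(r.round(3))
```

```text
c [ 0.5388 -0.237   0.027 ] sides [np.float64(0.1993), np.float64(0.1489), np.float64(0.1983), np.float64(0.1493)]
yaw from y 16.17 from x 16.71
bar [[ 0.5105 -0.1393  0.081 ]
 [ 0.5651 -0.3335  0.081 ]] 0.20169949274570248 [ 0.5378 -0.2364  0.081 ]
c [0.5318 0.2401 0.003 ] sides [np.float64(0.1998), np.float64(0.1508), np.float64(0.1987), np.float64(0.1511)]
yaw from y 19.19 from x 20.03
[[0.532  0.2406 0.003 ]]
cross side [[0.5323 0.2386 0.003 ]]
[[ 0.6357 -0.3051  0.027 ]
 [ 0.4878 -0.3555  0.027 ]
 [ 0.4407 -0.1515  0.027 ]
 [ 0.5809 -0.1063  0.027 ]]
[[-0.954  0.299 -0.   ]
 [ 0.299  0.954 -0.001]
 [-0.    -0.001 -1.   ]]
```

View pics/c3.png

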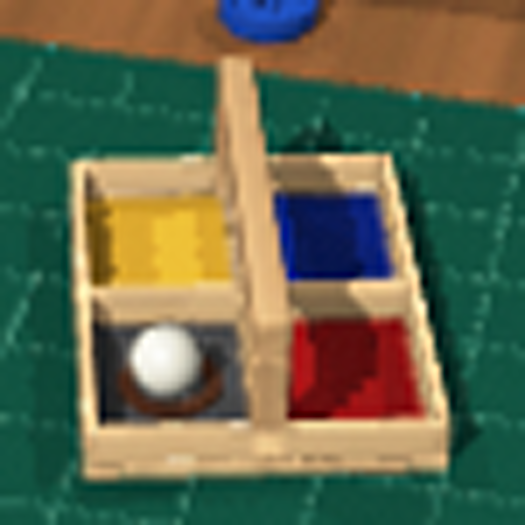

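Call:
send_rows --motion "0.4 0.0336 -0.0398 -0.0115 0 0 -10.45;0.4 0.0336 -0.0398 -0.0115 0 0 -10.45;0.4 0.0336 -0.0398 -0.0115 0 0 -10.45;0.4 0.0336 -0.0398 -0.0115 0 0 -10.45;0.4 0.0336 -0.0398 -0.0115 0 0 -10.45" --force 10

```text
clock: 0.72
position: [0.3558, 0.3959, 0.2343]
ee_rot: [1.802, 2.573, -0.0]
force: [0.1, 0.8, -0.1]
width: 0.597
gripper_force: 0.0
```

Call:
send_rows --motion "0.4 0.0336 -0.0398 -0.0115 0 0 -10.45;0.4 0.0336 -0.0398 -0.0115 0 0 -10.45;0.4 0.0336 -0.0398 -0.0115 0 0 -10.45;0.4 0.0336 -0.0398 -0.0115 0 0 -10.45;0.4 0.0336 -0.0398 -0.0115 0 0 -10.45"

```text
clock: 1.35
position: [0.5237, 0.1972, 0.1767]
ee_rot: [-2.751, -1.518, 0.0]
force: [-0.5, 1.2, 0.1]
width: 0.602
gripper_force: 0.0
```

Call:
send_rows --motion "0.4 0.0336 -0.0398 -0.0115 0 0 -10.45;0.4 0.0336 -0.0398 -0.0115 0 0 -10.45;0.4 0.0336 -0.0398 -0.0115 0 0 -10.45;0.4 0.0336 -0.0398 -0.0115 0 0 -10.45;0.4 0 0 0 2.81 -9.6 0"

```text
clock: 1.98
position: [0.6604, 0.0356, 0.127]
ee_rot: [-3.081, -0.434, -0.267]
force: [0.0, 0.6, -0.6]
width: 0.602
gripper_force: 0.0
```

Call:
send_rows --motion "0.4 0 0 0 0 0 0;0.4 0 0 0 0 0 0"

```text
clock: 2.22
position: [0.6575, 0.0408, 0.1321]
ee_rot: [-3.072, -0.442, -0.265]
force: [0.6, -0.4, 0.6]
width: 0.601
gripper_force: 0.0
```

```bash
cat > st.py <<'E'
from h import *
from scipy.spatial.transform import Rotation as R
s=arm.observe();r=R.from_rotvec(s['ee_rot']).as_matrix()
print('t',s['clock'],'p',s['position'].round(4),'tip',(s['position']+.066*r[:,2]).round(4),'z',r[:,2].round(3),'y',r[:,1].round(3),'yaw_y',np.degrees(np.arctan2(r[1,1],r[0,1])).round(2),'F',s['force'].round(1),'w',round(s['width']*92,1),'g',round(s['gripper_force'],1))
E
python3 st.py
```

```text
t 2.225 p [0.6575 0.0408 0.1321] tip [0.6683 0.0441 0.0671] z [ 0.164  0.051 -0.985] y [ 0.282 -0.959 -0.002] yaw_y -73.59 F [ 0.6 -0.4  0.6] w 55.3 g 0.0
```

Call:
send_rows --motion "0.4 0.001 -0.002 -0.03 0 0 0;0.4 0 0 -0.015 0 0 0;0.4 0 0 -0.014 0 0 0;0.4 0 0 0 0 0 0"

```text
clock: 2.72
position: [0.6581, 0.0376, 0.0715]
ee_rot: [-3.074, -0.441, -0.266]
force: [0.2, -0.1, -0.2]
width: 0.601
gripper_force: 0.0
```

```bash
python3 st.py
python3 - <<'E'
from h import *
a,_=arm.get_image("top");b,_=arm.get_image("side")
cv2.imwrite("pics/g1.png",np.hstack([cv2.resize(a[110:190,180:260],None,fx=5,fy=5,interpolation=2),cv2.resize(b[190:270,170:250],None,fx=5,fy=5,interpolation=2)]))
E
```

```text
t 2.725 p [0.6581 0.0376 0.0715] tip [0.669  0.0409 0.0065] z [ 0.165  0.049 -0.985] y [ 0.281 -0.96  -0.001] yaw_y -73.68 F [ 0.2 -0.1 -0.2] w 55.3 g 0.0
```

View pics/g1.png

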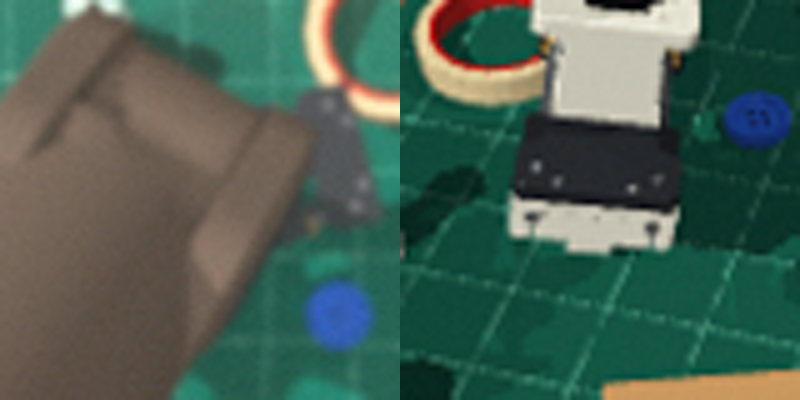

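The fingers straddle where the red button lies (hidden between them). The blue button at the right is clear. Closing.

Call:
send_rows --motion "0.7 0 0 0 0 0 0;0.7 0 0 0 0 0 0;0.7 0 0 0 0 0 0;0.7 0 0 0 0 0 0" --force 10

```text
clock: 3.32
position: [0.6586, 0.0372, 0.0727]
ee_rot: [-3.074, -0.44, -0.27]
force: [-1.3, 0.6, 3.5]
width: 0.383
gripper_force: 10.0
```

Call:
send_rows --motion "0.7 0 0 0.02 0 0 0;0.7 0 0 0.04 0 0 0;0.7 0 0 0.04 0 0 0;0.7 0 0 0 0 0 0"

```text
clock: 3.82
position: [0.6604, 0.0368, 0.1768]
ee_rot: [-3.073, -0.44, -0.279]
force: [0.1, -0.1, -1.2]
width: 0.384
gripper_force: 10.0
```

```bash
python3 st.py
```

```text
t 3.825 p [0.6604 0.0368 0.1768] tip [0.6718 0.0401 0.1119] z [ 0.173  0.049 -0.984] y [ 0.28  -0.96   0.001] yaw_y -73.73 F [ 0.1 -0.1 -1.2] w 35.3 g 10.0
```

Call:
send_rows --motion "0.7 -0.037 -0.0483 0 0 0 0;0.7 -0.037 -0.0483 0 0 0 0;0.7 -0.037 -0.0483 0 0 0 0;0.7 -0.037 -0.0483 0 0 0 0;0.7 -0.037 -0.0483 0 0 0 0"

```text
clock: 4.45
position: [0.4718, -0.2055, 0.1724]
ee_rot: [-3.074, -0.44, -0.269]
force: [0.4, -0.9, 0.1]
width: 0.384
gripper_force: 10.0
```

Call:
send_rows --motion "0.7 0 0 0 0 0 0;0.7 0 0 0 0 0 0;0.7 0 0 0 0 0 0"

```text
clock: 4.82
position: [0.4743, -0.2029, 0.1721]
ee_rot: [-3.073, -0.444, -0.269]
force: [0.4, -0.8, -0.7]
width: 0.384
gripper_force: 10.0
```

```bash
python3 st.py; python3 st.py
```

```text
t 4.825 p [ 0.4743 -0.2029  0.1721] tip [ 0.4852 -0.1996  0.1071] z [ 0.166  0.05  -0.985] y [ 0.283 -0.959 -0.   ] yaw_y -73.56 F [ 0.4 -0.8 -0.7] w 35.3 g 10.0
t 4.825 p [ 0.4743 -0.2029  0.1721] tip [ 0.4852 -0.1996  0.1071] z [ 0.166  0.05  -0.985] y [ 0.283 -0.959 -0.   ] yaw_y -73.56 F [ 0.4 -0.8 -0.7] w 35.3 g 10.0
```

Call:
send_rows --motion "0.7 0 -0.0015 -0.04 0 0 0;0.7 0 0 -0.03 0 0 0;0.7 0 0 -0.015 0 0 0;0.7 0 0 -0.008 0 0 0;0.7 0 0 0 0 0 0"

```text
clock: 5.45
position: [0.4738, -0.2057, 0.0794]
ee_rot: [-3.074, -0.44, -0.269]
force: [0.1, 0.1, 0.1]
width: 0.384
gripper_force: 10.0
```

```bash
python3 st.py
```

```text
t 5.45 p [ 0.4738 -0.2057  0.0794] tip [ 0.4848 -0.2024  0.0144] z [ 0.167  0.049 -0.985] y [ 0.281 -0.96  -0.   ] yaw_y -73.69 F [0.1 0.1 0.1] w 35.4 g 10.0
```

Call:
send_rows --motion "0.7 0 0 -0.001 0 0 0;0.7 0 0 0 0 0 0"

```text
clock: 5.7
position: [0.4738, -0.2059, 0.0788]
ee_rot: [-3.074, -0.44, -0.271]
force: [-0.6, 0.9, 0.4]
width: 0.386
gripper_force: 10.0
```

Call:
send_rows --motion "0.53 0 0 0 0 0 0;0.53 0 0 0 0 0 0;0.53 0 0 0 0 0 0;0.53 0 0 0.01 0 0 0;0.53 0 0 0.03 0 0 0"

```text
clock: 6.32
position: [0.4726, -0.2057, 0.1182]
ee_rot: [-3.073, -0.439, -0.265]
force: [1.4, -0.7, 0.6]
width: 0.47
gripper_force: 0.0
```

Call:
send_rows --motion "0.4 0 0 0.05 0 0 0;0.4 0 0 0.01 0 0 0;0.4 0 0 0 0 0 0;0.4 0 0 0 0 0 0"

```text
clock: 6.82
position: [0.4729, -0.2053, 0.1774]
ee_rot: [-3.073, -0.44, -0.267]
force: [0.6, 0.1, -1.2]
width: 0.596
gripper_force: 0.0
```

```bash
python3 st.py
```

```text
t 6.825 p [ 0.4729 -0.2053  0.1774] tip [ 0.4838 -0.2021  0.1124] z [ 0.165  0.049 -0.985] y [ 0.281 -0.96  -0.001] yaw_y -73.69 F [ 0.6  0.1 -1.2] w 54.8 g 0.0
```

Call:
send_rows --motion "0.4 0.03 0.0407 0 0 0 0;0.4 0.03 0.0407 0 0 0 0;0.4 0.03 0.0407 -0.023 0 0 0;0.4 0.03 0.0407 -0.023 0 0 0;0.4 0 0 0 0 0 0"

```text
clock: 7.45
position: [0.5935, -0.0382, 0.1286]
ee_rot: [-3.071, -0.45, -0.261]
force: [-0.1, 0.1, 0.1]
width: 0.603
gripper_force: 0.0
```

Call:
send_rows --motion "0.4 0 0 0 0 0 0;0.4 0 0 0 0 0 0"

```text
clock: 7.7
position: [0.5927, -0.0447, 0.1323]
ee_rot: [-3.075, -0.436, -0.268]
force: [-1.4, -0.0, 1.3]
width: 0.597
gripper_force: 0.0
```

```bash
python3 st.py
python3 - <<'E'
from h import *
for n in("side","top"):
    im,_=arm.get_image(n);cv2.imwrite(f"pics/{n}2.png",im)
    for c in COL:
        for a,p,b in blobs(im,*COL[c])[0]:
            if a<700 and c!='black': print(n,c,a,p,ray(n,[p],.011)[0].round(4))
E
```

```text
t 7.7 p [ 0.5927 -0.0447  0.1323] tip [ 0.6037 -0.0415  0.0673] z [ 0.166  0.048 -0.985] y [ 0.278 -0.961  0.   ] yaw_y -73.85 F [-1.4 -0.   1.3] w 54.9 g 0.0
side red 164 [295.56 182.62] [ 0.4856 -0.2097  0.011 ]
side red 179 [189.12 191.46] [ 0.7783 -0.0912  0.011 ]
side blue 114 [282.81 130.53] [ 0.5849 -0.5022  0.011 ]
side blue 175 [291.87 163.46] [ 0.5145 -0.3049  0.011 ]
side blue 113 [241.19 213.54] [ 0.6047 -0.0394  0.011 ]
side yellow 70 [266.97 163.53] [ 0.592  -0.2845  0.011 ]
side yellow 132 [288.92 225.73] [ 0.4707 -0.0262  0.011 ]
top red 44 [256.8  105.48] [ 0.7959 -0.0625  0.011 ]
top red 633 [305.08 215.01] [ 0.4882 -0.2017  0.011 ]
top blue 262 [413.11 182.66] [ 0.5835 -0.5038  0.011 ]
top blue 540 [338.99 205.61] [ 0.5159 -0.2959  0.011 ]
top yellow 416 [334.41 178.91] [ 0.5903 -0.283   0.011 ]
```

View pics/side2.png

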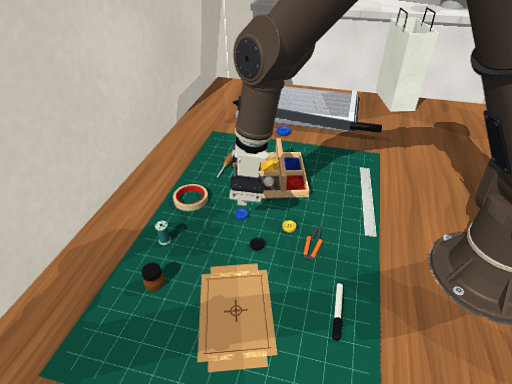

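The red button is gone from the mat and shows in the red well at about (297,182). The tray has not moved, and blue at (241,213) is under the gripper.

Call:
send_rows --motion "0.4 0.0005 0.001 -0.03 0 0 0;0.4 0 0 -0.015 0 0 0;0.4 0 0 -0.015 0 0 0;0.4 0 0 0 0 0 0;0.4 0 0 0 0 0 0"

```text
clock: 8.43
position: [0.5942, -0.0423, 0.0727]
ee_rot: [-3.074, -0.439, -0.27]
force: [0.8, 0.6, -0.6]
width: 0.598
gripper_force: 0.0
```

Call:
send_rows --motion "0.7 0 0 0 0 0 0;0.7 0 0 0 0 0 0;0.7 0 0 0 0 0 0;0.7 0 0 0 0 0 0"

```text
clock: 8.93
position: [0.5941, -0.042, 0.0726]
ee_rot: [-3.074, -0.44, -0.27]
force: [-0.4, -0.3, 3.9]
width: 0.383
gripper_force: 10.0
```

```bash
python3 st.py
```

```text
t 8.925 p [ 0.5941 -0.042   0.0726] tip [ 0.6052 -0.0387  0.0076] z [ 0.167  0.049 -0.985] y [ 0.281 -0.96   0.   ] yaw_y -73.71 F [-0.4 -0.3  3.9] w 35.3 g 10.0
```

Call:
send_rows --motion "0.7 0 0 0.02 0 0 0;0.7 0 0 0.045 0 0 0;0.7 0 0 0.04 0 0 0;0.7 0 0 0 0 0 0"

```text
clock: 9.43
position: [0.5955, -0.0423, 0.1801]
ee_rot: [-3.074, -0.44, -0.277]
force: [-0.2, 0.8, -0.3]
width: 0.383
gripper_force: 10.0
```

Call:
send_rows --motion "0.7 -0.0184 -0.0513 0 0 0 0;0.7 -0.0184 -0.0513 0 0 0 0;0.7 -0.0184 -0.0513 0 0 0 0;0.7 -0.0184 -0.0513 0 0 0 0;0.7 -0.0184 -0.0513 0 0 0 0"

```text
clock: 10.05
position: [0.5009, -0.2996, 0.1763]
ee_rot: [-3.073, -0.44, -0.268]
force: [0.1, -0.4, 0.4]
width: 0.387
gripper_force: 10.0
```

Call:
send_rows --motion "0.7 0 0 0 0 0 0;0.7 0 0 0 0 0 0;0.7 0 0 0 0 0 0;0.7 0 0 0 0 0 0"

```text
clock: 10.55
position: [0.5025, -0.2971, 0.177]
ee_rot: [-3.073, -0.443, -0.269]
force: [-0.7, 0.1, -0.2]
width: 0.382
gripper_force: 10.0
```

```bash
python3 st.py
```

```text
t 10.55 p [ 0.5025 -0.2971  0.177 ] tip [ 0.5135 -0.2938  0.112 ] z [ 0.166  0.05  -0.985] y [ 0.283 -0.959 -0.001] yaw_y -73.58 F [-0.7  0.1 -0.2] w 35.1 g 10.0
```

Down to 0.079 (−0.098), then release.

Call:
send_rows --motion "0.7 -0.0005 -0.001 -0.045 0 0 0;0.7 0 0 -0.03 0 0 0;0.7 0 0 -0.015 0 0 0;0.7 0 0 -0.008 0 0 0;0.7 0 0 0 0 0 0"

```text
clock: 11.18
position: [0.5017, -0.2996, 0.0795]
ee_rot: [-3.074, -0.44, -0.27]
force: [-0.7, 0.2, -1.0]
width: 0.384
gripper_force: 10.0
```

```bash
python3 st.py
```

```text
t 11.175 p [ 0.5017 -0.2996  0.0795] tip [ 0.5127 -0.2964  0.0145] z [ 0.167  0.049 -0.985] y [ 0.281 -0.96   0.   ] yaw_y -73.7 F [-0.7  0.2 -1. ] w 35.3 g 10.0
```

Call:
send_rows --motion "0.7 0 0 -0.001 0 0 0;0.53 0 0 0 0 0 0;0.53 0 0 0 0 0 0;0.53 0 0 0 0 0 0;0.53 0 0 0.01 0 0 0"

```text
clock: 11.8
position: [0.501, -0.2993, 0.0881]
ee_rot: [-3.073, -0.439, -0.267]
force: [-0.0, 0.1, 0.3]
width: 0.468
gripper_force: 0.0
```

Call:
send_rows --motion "0.53 0 0 0.03 0 0 0;0.4 0 0 0.06 0 0 0;0.4 0 0 0 -2.81 9.6 0;0.4 0 0 0 -2.81 9.6 0;0.4 -0.0041 0.0553 0 0 0 0"

```text
clock: 12.42
position: [0.4993, -0.2455, 0.178]
ee_rot: [3.068, 0.439, -0.275]
force: [0.4, 1.0, 0.1]
width: 0.597
gripper_force: 0.0
```

Call:
send_rows --motion "0.4 -0.0041 0.0553 0 0 0 0;0.4 -0.0041 0.0553 0 0 0 0;0.4 -0.0041 0.0553 -0.02 0 0 0;0.4 -0.0041 0.0553 -0.03 0 0 0;0.4 0 0 0 0 0 0"

```text
clock: 13.05
position: [0.4797, -0.0185, 0.1271]
ee_rot: [3.074, 0.451, -0.275]
force: [0.9, -1.2, 0.7]
width: 0.599
gripper_force: 0.0
```

Call:
send_rows --motion "0.4 0 0 0 0 0 0;0.4 0 0 0 0 0 0"

```text
clock: 13.3
position: [0.4814, -0.025, 0.1294]
ee_rot: [3.074, 0.436, -0.267]
force: [0.3, 0.4, 0.7]
width: 0.603
gripper_force: 0.0
```

```bash
python3 st.py
```

```text
t 13.3 p [ 0.4814 -0.025   0.1294] tip [ 0.4705 -0.0283  0.0643] z [-0.165 -0.049 -0.985] y [ 0.278 -0.961  0.001] yaw_y -73.84 F [0.3 0.4 0.7] w 55.5 g 0.0
```

Call:
send_rows --motion "0.4 0 0.001 -0.03 0 0 0;0.4 0 0 -0.015 0 0 0;0.4 0 0 -0.012 0 0 0;0.4 0 0 0 0 0 0;0.4 0 0 0 0 0 0"

```text
clock: 13.92
position: [0.4812, -0.0227, 0.072]
ee_rot: [3.074, 0.439, -0.268]
force: [0.4, -0.4, 0.5]
width: 0.601
gripper_force: 0.0
```

Call:
send_rows --motion "0.7 0 0 0 0 0 0;0.7 0 0 0 0 0 0;0.7 0 0 0 0 0 0;0.7 0 0 0 0 0 0"

```text
clock: 14.42
position: [0.4811, -0.0224, 0.0717]
ee_rot: [3.074, 0.44, -0.268]
force: [0.7, 1.0, 4.2]
width: 0.382
gripper_force: 10.0
```

```bash
python3 st.py
```

```text
t 14.425 p [ 0.4811 -0.0224  0.0717] tip [ 0.4701 -0.0256  0.0067] z [-0.166 -0.049 -0.985] y [ 0.281 -0.96   0.   ] yaw_y -73.7 F [0.7 1.  4.2] w 35.1 g 10.0
```

Call:
send_rows --motion "0.7 0 0 0.02 0 0 0;0.7 0 0 0.045 0 0 0;0.7 0 0 0.04 0 0 0;0.7 0 0 0 0 0 0"

```text
clock: 14.92
position: [0.4823, -0.0227, 0.1787]
ee_rot: [3.075, 0.44, -0.262]
force: [-1.2, 1.1, -0.2]
width: 0.386
gripper_force: 10.0
```

Call:
send_rows --motion "0.7 0.0243 -0.0494 0 0 0 0;0.7 0.0243 -0.0494 0 0 0 0;0.7 0.0243 -0.0494 0 0 0 0;0.7 0.0243 -0.0494 0 0 0 0;0.7 0.0243 -0.0494 0 0 0 0"

```text
clock: 15.55
position: [0.6027, -0.2707, 0.175]
ee_rot: [3.075, 0.441, -0.271]
force: [0.9, 0.5, -0.6]
width: 0.385
gripper_force: 10.0
```

Call:
send_rows --motion "0.7 0 0 0 0 0 0;0.7 0 0 0 0 0 0;0.7 0 0 0 0 0 0;0.7 0 0 0 0 0 0"

```text
clock: 16.05
position: [0.6026, -0.2681, 0.1764]
ee_rot: [3.074, 0.443, -0.269]
force: [0.1, 0.3, 0.5]
width: 0.387
gripper_force: 10.0
```

```bash
python3 st.py
```

```text
t 16.05 p [ 0.6026 -0.2681  0.1764] tip [ 0.5916 -0.2713  0.1114] z [-0.167 -0.048 -0.985] y [ 0.282 -0.959 -0.001] yaw_y -73.62 F [0.1 0.3 0.5] w 35.6 g 10.0
```

Call:
send_rows --motion "0.7 0 -0.001 -0.045 0 0 0;0.7 0 0 -0.03 0 0 0;0.7 0 0 -0.015 0 0 0;0.7 0 0 -0.0075 0 0 0;0.7 0 0 0 0 0 0"

```text
clock: 16.68
position: [0.6027, -0.2706, 0.0795]
ee_rot: [3.073, 0.44, -0.268]
force: [-0.7, 0.8, 0.4]
width: 0.382
gripper_force: 10.0
```

```bash
python3 st.py
```

```text
t 16.675 p [ 0.6027 -0.2706  0.0795] tip [ 0.5917 -0.2738  0.0145] z [-0.166 -0.049 -0.985] y [ 0.281 -0.96   0.001] yaw_y -73.7 F [-0.7  0.8  0.4] w 35.2 g 10.0
```

Call:
send_rows --motion "0.7 0 0 -0.001 0 0 0;0.53 0 0 0 0 0 0;0.53 0 0 0 0 0 0;0.53 0 0 0 0 0 0;0.53 0 0 0.01 0 0 0"

```text
clock: 17.3
position: [0.602, -0.2702, 0.0878]
ee_rot: [3.074, 0.44, -0.271]
force: [-0.4, -0.9, -0.3]
width: 0.469
gripper_force: 0.0
```

Call:
send_rows --motion "0.53 0 0 0.03 0 0 0;0.4 0 0 0.06 0 0 0;0.2 0 0 0.06 2.81 -9.6 0;0 -0.011 0.03 0 0 0 10;0 -0.011 0.03 0 0 0 10"

```text
clock: 17.92
position: [0.5799, -0.2107, 0.24]
ee_rot: [2.982, 0.984, 0.004]
force: [-0.4, 0.7, -1.2]
width: 0.857
gripper_force: 0.0
```

Call:
send_rows --motion "0 -0.011 0.03 0 0 0 10;0 -0.011 0.03 0 0 0 10;0 -0.011 0.03 0 0 0 10;0 -0.011 0.03 0 0 0 10;0 -0.011 0.03 0 0 0 10"

```text
clock: 18.55
position: [0.525, -0.0599, 0.2388]
ee_rot: [2.286, 2.154, 0.001]
force: [0.8, 0.7, 0.0]
width: 0.998
gripper_force: 0.0
```

Call:
send_rows --motion "0 -0.011 0.03 0 0 0 10;0 -0.011 0.03 0 0 0 10;0 0 0 0 0 0 0;0 0 0 0 0 0 0"

```text
clock: 19.05
position: [0.5037, -0.0013, 0.2386]
ee_rot: [1.887, 2.511, 0.001]
force: [0.0, -0.7, 0.2]
width: 0.999
gripper_force: 0.0
```

```bash
python3 st.py
python3 - <<'E'
from h import *
a,_=arm.get_image("top");b,_=arm.get_image("side")
cv2.imwrite("pics/t3.png",np.hstack([cv2.resize(a[150:240,270:370],None,fx=4,fy=4,interpolation=2),cv2.resize(b[130:220,225:325],None,fx=4,fy=4,interpolation=2)]))
E
```

```text
t 19.05 p [ 0.5037 -0.0013  0.2386] tip [ 0.5038 -0.0013  0.1726] z [ 0.001 -0.    -1.   ] y [0.961 0.278 0.001] yaw_y 16.15 F [ 0.  -0.7  0.2] w 91.9 g 0.0
```

View pics/t3.png

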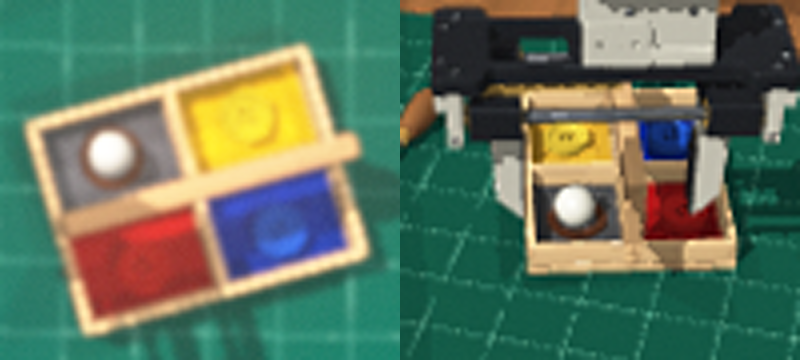

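All three buttons lie in their own wells, the ball is in its pocket, and the tray has not moved. Going to the bar.

Call:
send_rows --motion "0 0.0069 -0.0471 0 0 0 0;0 0.0069 -0.0471 0 0 0 0;0 0.0069 -0.0471 0 0 0 0;0 0.0069 -0.0471 0 0 0 0;0 0.0069 -0.0471 0 0 0 0"

```text
clock: 19.77
position: [0.5378, -0.2387, 0.238]
ee_rot: [1.887, 2.511, -0.001]
force: [0.4, -0.0, 0.3]
width: 0.997
gripper_force: 0.0
```

Call:
send_rows --motion "0 0 0 0 0 0 0;0 0 0 0 0 0 0;0 0 0 0 0 0 0;0 0 0 0 0 0 0"

```text
clock: 20.27
position: [0.5381, -0.2349, 0.2381]
ee_rot: [-1.882, -2.515, -0.001]
force: [1.1, 0.4, -0.0]
width: 1.002
gripper_force: 0.0
```

Call:
send_rows --motion "0 0 0 -0.04 0 0 0;0 0 0 -0.04 0 0 0;0 0 0 -0.03 0 0 0;0 0 0 -0.012 0 0 0;0 0 0 0 0 0 0"

```text
clock: 20.9
position: [0.5379, -0.2357, 0.1159]
ee_rot: [-1.883, -2.514, 0.0]
force: [-1.1, 0.1, -0.2]
width: 1.002
gripper_force: 0.0
```

```bash
python3 st.py
```

```text
t 20.9 p [ 0.5379 -0.2357  0.1159] tip [ 0.5379 -0.2357  0.0499] z [-0.001  0.    -1.   ] y [ 0.96   0.281 -0.001] yaw_y 16.31 F [-1.1  0.1 -0.2] w 92.2 g 0.0
```

Call:
send_rows --motion "0.7 0 -0.001 0 0 0 0;0.7 0 0 0 0 0 0;0.7 0 0 0 0 0 0;0.78 0 0 0 0 0 0;0.8 0 0 0 0 0 0" --force 5

```text
clock: 21.52
position: [0.5379, -0.237, 0.1161]
ee_rot: [1.884, 2.514, 0.0]
force: [-0.0, 0.2, 0.1]
width: 0.505
gripper_force: 0.0
```

Call:
send_rows --motion "0.82 0 0 0 0 0 0;0.84 0 0 0 0 0 0;0.87 0 0 0 0 0 0;0.95 0 0 0 0 0 0" --force 10

```text
clock: 22.02
position: [0.5381, -0.2369, 0.116]
ee_rot: [1.884, 2.514, 0.0]
force: [1.0, -0.4, -0.9]
width: 0.176
gripper_force: 10.0
```

Call:
send_rows --motion "0.95 0 0 0 0 0 0;0.95 0 0 0 0 0 0;0.95 0 0 0 0 0 0;0.95 0 0 0 0 0 0" --force 45

```text
clock: 22.52
position: [0.538, -0.237, 0.116]
ee_rot: [1.884, 2.514, 0.0]
force: [1.1, 0.7, -0.7]
width: 0.172
gripper_force: 45.0
```

```bash
python3 st.py
```

```text
t 22.525 p [ 0.538 -0.237  0.116] tip [ 0.538 -0.237  0.05 ] z [ 0. -0. -1.] y [0.96 0.28 0.  ] yaw_y 16.29 F [ 1.1  0.7 -0.7] w 15.8 g 45.0
```

Call:
send_rows --motion "0.95 0 0 0.002 0 0 0;0.95 0 0 0.005 0 0 0;0.95 0 0 0.009 0 0 0;0.95 0 0 0.013 0 0 0;0.95 0 0 0.015 0 0 0"

```text
clock: 23.15
position: [0.5379, -0.2371, 0.1612]
ee_rot: [1.884, 2.513, 0.0]
force: [-0.6, -0.3, -3.7]
width: 0.168
gripper_force: 45.0
```

Call:
send_rows --motion "0.95 0 0 0.015 0 0 0;0.95 0 0 0.014 0 0 0;0.95 0 0 0.012 0 0 0;0.95 0 0 0.009 0 0 0;0.95 0 0 0.005 0 0 0"

```text
clock: 23.78
position: [0.538, -0.237, 0.2155]
ee_rot: [1.884, 2.513, 0.0]
force: [-0.9, -0.7, -5.0]
width: 0.174
gripper_force: 45.0
```

Call:
send_rows --motion "0.95 0 0 0.001 0 0 0;0.95 0 0 0 0 0 0;0.95 0 0 0 0 0 0;0.95 0 0 0 0 0 0"

```text
clock: 24.28
position: [0.5378, -0.237, 0.2157]
ee_rot: [-1.884, -2.513, 0.0]
force: [0.1, 0.5, -4.4]
width: 0.174
gripper_force: 45.0
```

```bash
python3 st.py; python3 -c "
from h import *
a,_=arm.get_image('side');cv2.imwrite('pics/lift.png',cv2.resize(a[60:230,190:390],None,fx=3,fy=3,interpolation=2))"
```

```text
t 24.275 p [ 0.5378 -0.237   0.2157] tip [ 0.5378 -0.237   0.1497] z [-0.  0. -1.] y [ 0.96  0.28 -0.  ] yaw_y 16.29 F [ 0.1  0.5 -4.4] w 16.0 g 45.0
```

View pics/lift.png

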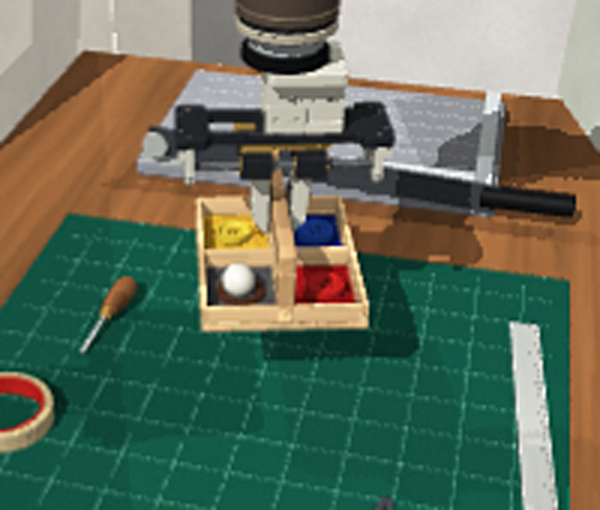

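Lifted level, with the ball in its ring and the three buttons in place. Carrying gently.

Call:
send_rows --motion "0.95 0 0.004 0 0 0 0;0.95 0 0.009 0 0 0 0;0.95 0 0.014 0 0 0 0;0.95 0 0.019 0 0 0 0;0.95 0 0.022 0 0 0 0"

```text
clock: 24.95
position: [0.5379, -0.1672, 0.216]
ee_rot: [-1.884, -2.514, -0.001]
force: [-0.1, -0.0, -4.8]
width: 0.168
gripper_force: 45.0
```

Call:
send_rows --motion "0.95 -0.0004 0.0242 0 0 0 0.2;0.95 -0.0004 0.0242 0 0 0 0.2;0.95 -0.0004 0.0242 0 0 0 0.2;0.95 -0.0004 0.0242 0 0 0 0.2;0.95 -0.0004 0.0242 0 0 0 0.2"

```text
clock: 25.58
position: [0.5356, -0.0457, 0.2161]
ee_rot: [-1.86, -2.531, -0.001]
force: [0.4, 0.4, -4.1]
width: 0.17
gripper_force: 45.0
```

Call:
send_rows --motion "0.95 -0.0004 0.0242 0 0 0 0.2;0.95 -0.0004 0.0242 0 0 0 0.2;0.95 -0.0004 0.0242 0 0 0 0.2;0.95 -0.0004 0.0242 0 0 0 0.2;0.95 -0.0004 0.0242 0 0 0 0.2"

```text
clock: 26.2
position: [0.5333, 0.0752, 0.2161]
ee_rot: [-1.838, -2.547, -0.001]
force: [0.1, 0.3, -3.8]
width: 0.174
gripper_force: 45.0
```

Call:
send_rows --motion "0.95 -0.0004 0.0242 0 0 0 0.2;0.95 -0.0004 0.0242 0 0 0 0.2;0.95 -0.0004 0.0242 0 0 0 0.2;0.95 -0.0004 0.0242 0 0 0 0.2;0.95 -0.0004 0.0242 0 0 0 0.2"

```text
clock: 26.82
position: [0.5311, 0.196, 0.2161]
ee_rot: [-1.816, -2.563, -0.0]
force: [-0.2, 0.5, -4.5]
width: 0.172
gripper_force: 45.0
```

Call:
send_rows --motion "0.95 0 0.019 0 0 0 0;0.95 0 0.014 0 0 0 0;0.95 0 0.009 0 0 0 0;0.95 0 0.004 0 0 0 0;0.95 0 0 0 0 0 0"

```text
clock: 27.45
position: [0.532, 0.2396, 0.216]
ee_rot: [1.818, 2.562, -0.0]
force: [0.2, 0.2, -4.4]
width: 0.175
gripper_force: 45.0
```

Call:
send_rows --motion "0.95 0 0 0 0 0 0;0.95 0 0 0 0 0 0;0.95 0 0 0 0 0 0;0.95 0 0 0 0 0 0;0.95 0 0 0 0 0 0"

```text
clock: 28.08
position: [0.5319, 0.24, 0.216]
ee_rot: [1.818, 2.562, 0.0]
force: [-0.2, 0.3, -4.4]
width: 0.173
gripper_force: 45.0
```

```bash
python3 st.py; python3 -c "
from h import *
a,_=arm.get_image('side');b,_=arm.get_image('top');cv2.imwrite('pics/end.png',np.hstack([cv2.resize(a[160:384,130:350],(400,407),interpolation=2),cv2.resize(b[130:260,80:208],(400,407),interpolation=2)]))"
```

```text
t 28.075 p [0.5319 0.24   0.216 ] tip [0.5319 0.24   0.15  ] z [ 0.  0. -1.] y [0.944 0.33  0.   ] yaw_y 19.28 F [-0.2  0.3 -4.4] w 15.9 g 45.0
```

View pics/end.png

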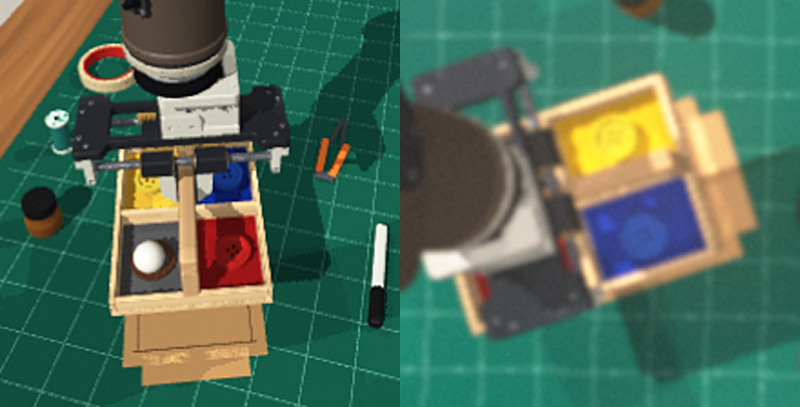

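The tray hangs level over the pattern. All three buttons are in their wells, the ball is in its ring, and the bystanders in view have not moved.

```bash
python3 -c "
from cell import arm
print(arm.sign_off())"
```

```text
the job is handed in; nothing more can be done
None
```

I laid the red, blue and yellow buttons in their own wells, carried the tray level with the ball still in its ring, and handed the job in at about 28 s, holding the tray centred over the cross about 10 cm above the mat.

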